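# Bank the charcoal and put the grate on in the camper's rear kitchen

## Robot

A 6-joint arm with a two-finger parallel gripper is mounted at the origin on the work surface. World frame = base frame: x ahead of the robot, y to its left, z up, the work surface at z = 0. Lengths are in m, angles in rad, forces in N, time in s.
With the tool pointing down it reaches from about 0.375 to 0.975 m from the base axis. Payload 3.8 kg.
Tool frame: the origin (TCP) lies where the fingers leave the gripper's body, on its centre line; the fingertips stand 64 mm ahead of it and the grasp point (between the pads) lies 45 mm ahead of it; z points along the fingers, y is the direction in which the jaws open and shut (so a half turn about z gives the same grasp; the last joint's range is limited). The gripper opens to 88 mm and grips with 3 to 60 N. Pads are 18 mm wide; open, the fingers measure 123 mm over their backs; the gripper's body (75 mm by 187 mm) begins 45 mm behind the grasp point.
Start: joints at [-1.181, 0.264, 1.604, -0, 1.274, -0.037], TCP at [0.279, -0.614, 0.303] pointing down, gripper open.
Joint ranges: [-2.63, 2.63], [-0.94, 2.18], [0.31, 2.57], [-1.31, 4.45], [0, 2.66], [-2.55, 2.55]. Speed limits (rad/s): [2.57, 2.57, 3.14, 3.14, 3.14, 3.14].

## Interface

Orientations are given as a rotation vector (axis times angle).
In Python, from workcell import env gives the robot as it stands.
- The arm moves only by the tool apply_moves, never from a script. Its arguments are lists of equal length, an entry for each row: "offset": the shift along the world's x, y, z in cm, a list of three; "turn": the turn about the world's z in degrees. A call has 1 to 20 rows; each row is the pose to reach, as a shift and turn from the pose commanded when the call began; what a row does not reach only later rows make up. A row lasts 1/10 s, in which the tool goes at most 50 mm and 8.59 degrees, less where a joint would pass 70% of its speed; a pose out of reach is approached as far as the arm can. A call with a gripper value outside its range is refused whole. "grip" is the closure, from 0 (fully open) to 1 (shut), set as the call begins (left out, the last holds). The fingers move at their own pace and stop on an object; "newtons" is the grip in N (left out, the last holds). Time passes only in rows, so rows that repeat a pose let the fingers close. It gives the time, the measured TCP pose, the force and the opening at its end, in the units of the state.
- env.sense(): the state, without advancing time (a new reading comes with each control period).
- env.camera(name): name is "scene" or "top" or "wrist"; returns (picture, depth): 400x640x3 uint8, blue, green, red; 400x640 float32, m along the optical axis (not along the pixel's ray), 0 where there is no reading.
- env.get_calibration(name): a dict with "K" (3x3 intrinsics, pixels), "R" (3x3) and "t" (3): a world point X has camera coordinates R X + t; the wrist camera has in their place "tool_from_camera" (4x4, takes a point from camera to tool coordinates, whose origin is the TCP and whose axes are the flange's). Camera axes: x right, y down, z forward; pixel columns grow to the right and rows downward; lengths in m; the calibration is good to about 2 mm. A picture is of the moment at which its call begins: read the wrist's pose just before it. get_calibration takes no time and is no camera call.
- env.close_job(): hands the job in, once; it reports no verdict.
The state is a dict: "time_s": time; "q": joint angles; "joint_velocities": joint speeds; "joint_torque": joint torques, N m; "ee_pos": TCP position; "tool_rot": TCP orientation; "contact_force": force on the tool from outside, world axes, zero at the start; "torque": the same for the moment, N m; "finger_gap": opening from 0.0 (shut) to 1.0 (fully open).
Only numpy, scipy, OpenCV 4.12 (cv2) and the standard library are available. Lean on these libraries where they do the work, as an engineer would, in place of code of your own. Each camera call takes 0.05 s, during which the arm holds its last target. There are 200 camera calls.

## Task

Get the grill ready for two-zone cooking: draw the charcoal rake out from under the rear shelf by the end of its handle, set it down on the counter and take it again close behind its head, then with it rake the five scattered charcoal sticks into one layer of close, parallel rows, lying straight across the grill and banked against the grill's end wall nearest the robot, so that the far half stays free. Lay the rake back on the counter and lower the grate by its bow onto the grill until all four corner lugs are fully home in the corner sockets, then let go. Keep your fingers off the sooty sticks, and leave the mug, the jar and the lantern where they stand.

Things in the scene. Friction and masses are not known exactly. Their poses are not given: they have to be found in the camera images.
- grill: Heavy portable charcoal grill, an open steel box that does not move. Origin: centre of its underside on the counter; x along its length, away from the robot, y across it, z up. Rim 68 mm above the counter. Square sockets at its four corners, outside the long walls: centres x = +-132, y = +-109 mm, mouths 14 mm wide with a 2 mm chamfer, level with the rim, 20 mm deep, open below.
- grill_floor (a point): Centre of the grill's flat inner floor, 20 mm above the counter and 48 mm below the rim; axes as the grill's. Inside it measures 280 mm along x (inner end wall nearest the robot at x = -140 mm) by 180 mm along y; walls 6 mm thick.
- stick1_mid (a point): Centre of a loose charcoal stick: dark, square in section, 22 x 22 x 110 mm, 55 g; its y axis runs along its length. All five are alike. At the start they lie skewed on the grill's floor (centre 31 mm above the counter); a strip of 15 mm inside the far end wall is free of them.
- stick2_mid (a point): Centre of a loose charcoal stick: dark, square in section, 22 x 22 x 110 mm, 55 g; its y axis runs along its length. All five are alike. At the start they lie skewed on the grill's floor (centre 31 mm above the counter); a strip of 15 mm inside the far end wall is free of them.
- stick3_mid (a point): Centre of a loose charcoal stick: dark, square in section, 22 x 22 x 110 mm, 55 g; its y axis runs along its length. All five are alike. At the start they lie skewed on the grill's floor (centre 31 mm above the counter); a strip of 15 mm inside the far end wall is free of them.
- stick4_mid (a point): Centre of a loose charcoal stick: dark, square in section, 22 x 22 x 110 mm, 55 g; its y axis runs along its length. All five are alike. At the start they lie skewed on the grill's floor (centre 31 mm above the counter); a strip of 15 mm inside the far end wall is free of them.
- stick5_mid (a point): Centre of a loose charcoal stick: dark, square in section, 22 x 22 x 110 mm, 55 g; its y axis runs along its length. All five are alike. At the start they lie skewed on the grill's floor (centre 31 mm above the counter); a strip of 15 mm inside the far end wall is free of them.
- rake_neck (a point): Charcoal rake, 0.30 kg: point on the axis of its steel neck, 70 mm behind the tines, near its balance. Neck 12 mm wide, 14 mm high; 130 mm wide head bar on the same axis; 7 straight tines square to it, 6 mm thick, 20 mm apart, tips 80 mm below the axis. Axes: x tail to head, level while it lies on the counter, z up. It lies on tips and tail, handle sloping down 0.27 rad to the tail, this point 59 mm up.
- rake_tail (a point): The same rake, point on the axis of its straight wooden handle (18 mm wide, 16 mm high), 25 mm from the tail end and 165 mm behind the neck point; lying on the counter it is 14 mm above it. At the start head and neck are under the shelf and only about 100 to 140 mm of handle sticks out, towards the robot. Axes as for the neck.
- grate_bow (a point): Cooking grate, 0.55 kg: middle of the bar of its lifting bow, which runs along the grate's x axis: 126 mm long, 12 mm wide, 10 mm high, posts 55 mm either side of the middle, 50 mm above the underside of the frame. At the start the grate stands on its lugs on the counter (bow 66 mm above it), its x axis roughly away from the robot.
- grate_mid (a point): The same grate, centre of the underside of its frame (280 x 228 mm, bars 8 mm thick), 16 mm above its lug tips. Round lugs, 9 mm thick with tapered tips, at x = +-132, y = +-109 mm. Seated, this point is over the grill's centre, 68 mm above the counter. Axes as for the bow.
- shelf_edge (a point): Middle of the front lower edge of the low slatted black shelf at the back of the counter, which does not move: underside 105 mm above the counter, it reaches back 190 mm from here and 600 mm to either side.
- mug: Cream enamel mug, 72 mm wide, 75 mm tall, origin under its centre; leave it alone.
- jar: Small amber jar with a steel cap, 52 mm wide, 85 mm tall, origin under its centre; leave it alone.
- lantern: Camp lantern, 84 mm wide, 172 mm tall, origin under its centre; leave it alone.
Mind the look-alikes: they are no part of the job. What is shaped like the part that bears stick1_mid but blue or red is not meant. What is shaped like the part that bears stick2_mid but orange is not meant.

How it is judged:
On the way, in this order (a step that is already met when the one before it is completed fails the run):
1. the rake has been drawn out, its head clear of the shelf, and lies let go on the counter (world x of rake_neck below 0.66 m and height (world z) of rake_tail below 0.03 m and height (world z) of rake_neck below 0.075 m and contact force between the fingers and rake below 0.05 N and linear speed of rake below 0.05 m/s), for 0.1 s.
2. the rake, held close behind its head (within 45 mm of the neck point) with its tines in the grill, has brought all five sticks into rows at the near end (distance between the grasp point and rake_neck below 0.045 m and contact force between the fingers and rake above 0.5 N and x of rake_neck in the frame of grill between -0.21 and 0.07 m and y of rake_neck in the frame of grill between -0.07 and 0.07 m and z of rake_neck in the frame of grill below 0.14 m and angle between the y axis of each of stick1, stick2, stick3, stick4, stick5 and the y axis of grill, either way round below 0.2 rad and x of each of stick1_mid, stick2_mid, stick3_mid, stick4_mid, stick5_mid in the frame of grill below -0.016 m and z of stick1_mid in the frame of grill between 0.02 and 0.037 m and z of stick2_mid in the frame of grill between 0.02 and 0.037 m and z of stick3_mid in the frame of grill between 0.02 and 0.037 m and z of stick4_mid in the frame of grill between 0.02 and 0.037 m and z of stick5_mid in the frame of grill between 0.02 and 0.037 m), for 0.1 s.
3. the grate, still held, has its lugs in the sockets (horizontal distance between grate_mid and grill below 0.006 m and z of grate_mid in the frame of grill below 0.076 m and angle between the x axis of grate and the x axis of grill, either way round below 0.05 rad and contact force between the fingers and grate above 0.3 N), for 0.05 s.
At the end, for the whole second after the job is handed in: Sticks flat on the grill floor, within 0.2 rad of straight across, centres within 124 mm of the near inner end wall; grate on the grill within 6 mm, 0.05 rad, level within 0.03 rad, frame within 3 mm of the rim; rake lying on the counter; all let go and at rest (angle between the y axis of each of stick1, stick2, stick3, stick4, stick5 and the y axis of grill, either way round below 0.2 rad and x of each of stick1_mid, stick2_mid, stick3_mid, stick4_mid, stick5_mid in the frame of grill below -0.016 m and z of stick1_mid in the frame of grill between 0.02 and 0.037 m and z of stick2_mid in the frame of grill between 0.02 and 0.037 m and z of stick3_mid in the frame of grill between 0.02 and 0.037 m and z of stick4_mid in the frame of grill between 0.02 and 0.037 m and z of stick5_mid in the frame of grill between 0.02 and 0.037 m and horizontal distance between grate_mid and grill below 0.006 m and z of grate_mid in the frame of grill below 0.071 m and angle between the x axis of grate and the x axis of grill, either way round below 0.05 rad and angle between grate's own z axis and vertical below 0.03 rad and height (world z) of rake_tail below 0.03 m and height (world z) of rake_neck below 0.075 m and linear speed of each of stick1, stick2, stick3, stick4, stick5, rake, grate below 0.02 m/s); the robot touches nothing.
It fails at once if a stick is touched by the fingers or the arm (contact force between any of the fingers, the arm and stick1 above 0.3 N or contact force between any of the fingers, the arm and stick2 above 0.3 N or contact force between any of the fingers, the arm and stick3 above 0.3 N or contact force between any of the fingers, the arm and stick4 above 0.3 N or contact force between any of the fingers, the arm and stick5 above 0.3 N).
It fails at once if the mug, jar or lantern is moved by more than 20 mm or tipped (distance of any of mug, jar, lantern from where it was at the start of the episode above 0.02 m or angle between any of mug, jar, lantern's own z axis and vertical above 0.3 rad).
It also fails if it takes over 72 s, if anything falls off the work surface, if the arm or the gripper's body presses on something with over 40 N, if the wrist force passes 120 N, or if a joint passes its speed limit or range.

## Working session

There is one attempt and no reset: what is moved stays moved. The work goes in short steps, Python scripts to look and compute and a tool call to move; the robot and the scene stay as the last step left them, time stands still between calls to the robot, and variables do not carry over. Pictures are saved under pics/ and viewed, on a budget of 10 in all, crops included, one or two more only if the job needs it, and the job is handed in when it is done.

Besides the shell and the picture viewer there is one more tool, called after "Request:" by a JSON object that holds its "method" and its "body", one argument or row to a line. apply_moves: Moves the arm, as the interface text tells. Its arguments: {"type":"object","properties":{"offset":{"type":"array"},"turn":{"type":"array"},"grip":{"type":"number"},"newtons":{"type":"number"}},"required":["offset","turn"]}

```bash
mkdir -p pics; ls; cat > h.py <<'E'
import numpy as np, cv2
from scipy.spatial.transform import Rotation as Rn
from workcell import env
def cam(name):
    s=env.sense(); im,d=env.camera(name); c=env.get_calibration(name)
    K=np.array(c["K"])
    if name=="wrist":
        T=np.array(c["tool_from_camera"]); 
        r=np.array(s["tool_rot"]); Rt=Rn.from_rotvec(r).as_matrix()
        R=Rt@T[:3,:3]; o=Rt@T[:3,3]+np.array(s["ee_pos"])
    else:
        R=np.array(c["R"]).T; o=-R@np.array(c["t"])
    return im,d,K,R,o
def ray(uv,K,R,o,z):
    uv=np.atleast_2d(uv).astype(float)
    v=np.c_[(uv[:,0]-K[0,2])/K[0,0],(uv[:,1]-K[1,2])/K[1,1],np.ones(len(uv))]@R.T
    return o+v*((z-o[2])/v[:,2])[:,None]
def cloud(d,K,R,o):
    v,u=np.mgrid[:d.shape[0],:d.shape[1]]
    p=np.stack([(u-K[0,2])/K[0,0]*d,(v-K[1,2])/K[1,1]*d,d],-1)
    return p@R.T+o
E
python3 - <<'E'
from h import *
print(env.sense())
for n in("top","scene"):
    im,d,K,R,o=cam(n); cv2.imwrite(f"pics/{n}0.png",im); np.savez(f"{n}0.npz",im=im,d=d,K=K,R=R,o=o)
    print(n,K.round(1).tolist(),R.round(3).tolist(),o.round(3))
E
```

```text
pics
{'time_s': 0.0, 'q': array([-1.18092448e+00,  2.64715912e-01,  1.60537632e+00,  1.50730874e-05,
        1.27367020e+00, -3.69152376e-02]), 'joint_velocities': array([-0.00032492, -0.00017898, -0.002091  ,  0.0003291 ,  0.00039908,
       -0.00034278]), 'joint_torque': array([ 6.27713471e-04, -5.02114391e+01, -3.56873667e+01,  7.28935422e-02,
        2.95070303e-02, -1.80839875e-04]), 'ee_pos': array([ 0.2791924 , -0.61393235,  0.30141168]), 'tool_rot': array([-3.06824595e+00, -6.64859499e-01,  5.75698398e-04]), 'contact_force': array([-0.15962305, -0.61048007, -0.05645625]), 'torque': array([-0.02738166, -0.00338241, -0.06075754]), 'finger_gap': 0.9981329012535352}
top [[500.5, 0.0, 311.7], [0.0, 500.5, 196.7], [0.0, 0.0, 1.0]] [[0.068, -0.976, 0.205], [-0.998, -0.066, 0.016], [-0.002, -0.206, -0.979]] [ 0.199 -0.004  1.593]
scene [[508.9, 0.0, 327.4], [0.0, 508.9, 196.2], [0.0, 0.0, 1.0]] [[-0.2, 0.836, -0.511], [0.98, 0.169, -0.108], [-0.004, -0.522, -0.853]] [1.5   0.206 1.759]
```

View pics/top0.png

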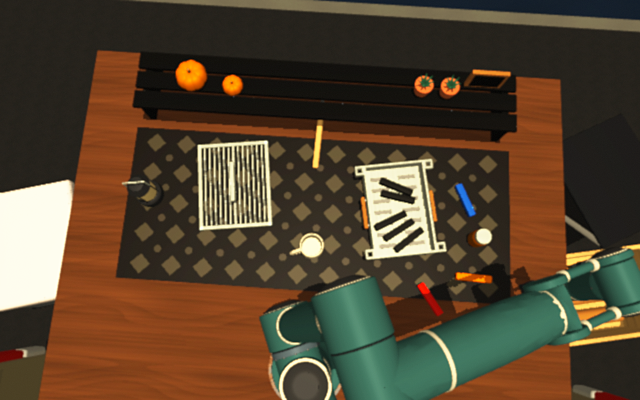

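View pics/scene0.png

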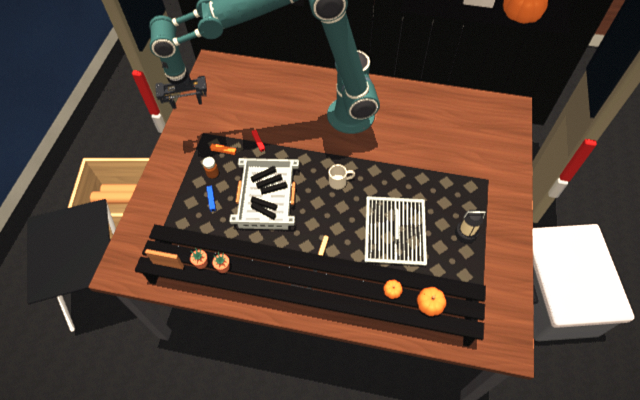

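The top view shows the rake handle at about (317,144), the grill centred near (400,208), the grate near (234,186), the mug (311,245), the jar (480,237) and the lantern (147,190). Next I'll measure them.

```bash
cat > m0.py <<'E'
from h import *
for n in ("top","scene"):
    D=np.load(n+"0.npz"); im,d,K,R,o=[D[k] for k in("im","d","K","R","o")]
    P=cloud(d,K,R,o); hsv=cv2.cvtColor(im,cv2.COLOR_BGR2HSV)
    X,Y,Z=P[...,0],P[...,1],P[...,2]
    print(n,"counter z",np.median(Z[(abs(X-.45)<.05)&(abs(Y-.1)<.3)]))
    def rep(name,m,k=None):
        m=m.astype(np.uint8)
        nn,l,st,_=cv2.connectedComponentsWithStats(m)
        for i in range(1,nn):
            if st[i,4]<40: continue
            q=P[l==i]; uv=np.argwhere(l==i)[:,::-1].astype(np.float32)
            r=cv2.minAreaRect((q[:,:2]*1000).astype(np.float32))
            print(name,st[i].tolist(),"rect c",np.round(r[0],1),"size",np.round(r[1],1),"ang",round(r[2],1),"z",np.percentile(q[:,2],[5,50,95]).round(3))
    box=(X>.35)&(X<.9)&(abs(Y)<.7)&(d>0)
    white=(hsv[...,1]<70)&(hsv[...,2]>150)&box
    rep("white",white&(Z>.03))
    rep("yellow",(hsv[...,0]>15)&(hsv[...,0]<35)&(hsv[...,1]>80)&(hsv[...,2]>120)&box)
    rep("rim .06-.08",box&(Z>.055)&(Z<.078))
    rep("tall",box&(Z>.08)&(X<.7))
    print("shelf front x",[round(float(np.percentile(X[(Z>.095)&(Z<.13)&(abs(Y-y)<.02)&(X>.6)&(X<1.1)],1)),3) for y in(.3,.1,-.1)])
E
python3 m0.py
python3 - <<'E'
import cv2,numpy as np
a=cv2.imread('pics/top0.png')[145:275,340:460]; b=cv2.imread('pics/scene0.png')[145:240,225:305]
a=cv2.resize(a,None,fx=4,fy=4,interpolation=2);b=cv2.resize(b,(340,520),interpolation=2)
out=np.zeros((520,820-20,3),np.uint8); out[:,:480]=a; out[:,480:800]=b[:,:320]
cv2.imwrite('pics/c1.png',np.clip(out*1.5,0,255).astype(np.uint8))
E
```

```text
top counter z 0.0020108207558287017
white [355, 159, 91, 98, 782] rect c [ 503.1 -252.3] size [293.4 246.2] ang 10.0 z [0.061 0.067 0.073]
white [229, 162, 6, 39, 146] rect c [551.9 274.7] size [124.  13.] ang 7.8 z [0.066 0.071 0.077]
white [476, 229, 15, 15, 172] rect c [ 429.8 -505.8] size [42.5 44. ] ang 6.5 z [0.079 0.084 0.089]
yellow [178, 61, 23, 23, 370] rect c [860.7 419.9] size [68.2 67.3] ang 17.6 z [0.17  0.176 0.181]
yellow [224, 76, 16, 15, 162] rect c [841.7 290.4] size [45.2 45.6] ang 22.9 z [0.152 0.157 0.163]
yellow [312, 120, 11, 49, 310] rect c [704.   15.9] size [ 22.6 149. ] ang 87.7 z [-0.001  0.032  0.054]
yellow [142, 188, 14, 13, 93] rect c [487.9 521.9] size [11.7 41. ] ang 49.4 z [0.051 0.083 0.11 ]
yellow [325, 206, 16, 16, 113] rect c [482.4 -49.4] size [36.7 38.1] ang 43.2 z [-0.006  0.     0.008]
yellow [261, 232, 16, 17, 125] rect c [383.2 151.6] size [37.9 38.1] ang 45.1 z [-0.005  0.001  0.006]
yellow [291, 233, 49, 21, 368] rect c [383.7   0.6] size [153.1  62.5] ang 89.4 z [-0.005  0.002  0.074]
yellow [354, 238, 16, 17, 137] rect c [ 383.9 -147.
[... 4579 characters left out ...]
] size [303.7 244. ] ang 9.6 z [0.056 0.064 0.072]
rim .06-.08 [204, 163, 12, 9, 45] rect c [ 444.8 -498.1] size [33.9 48.9] ang 40.5 z [0.056 0.063 0.076]
rim .06-.08 [329, 167, 25, 16, 88] rect c [379.5  23.1] size [57.9 95.7] ang 1.0 z [0.057 0.066 0.075]
rim .06-.08 [395, 210, 4, 30, 116] rect c [553.9 273.2] size [124.7  13. ] ang 7.6 z [0.059 0.067 0.075]
rim .06-.08 [460, 225, 17, 11, 41] rect c [529.5 535.8] size [61.9 25.6] ang 77.2 z [0.058 0.066 0.076]
tall [203, 158, 12, 10, 66] rect c [ 433.4 -505.5] size [44.6 43.1] ang 83.1 z [0.081 0.084 0.089]
tall [461, 210, 24, 23, 363] rect c [511.  540.9] size [69.7 63.4] ang 72.6 z [0.087 0.134 0.159]
shelf front x [0.763, 0.762, 0.762]
```

View pics/c1.png

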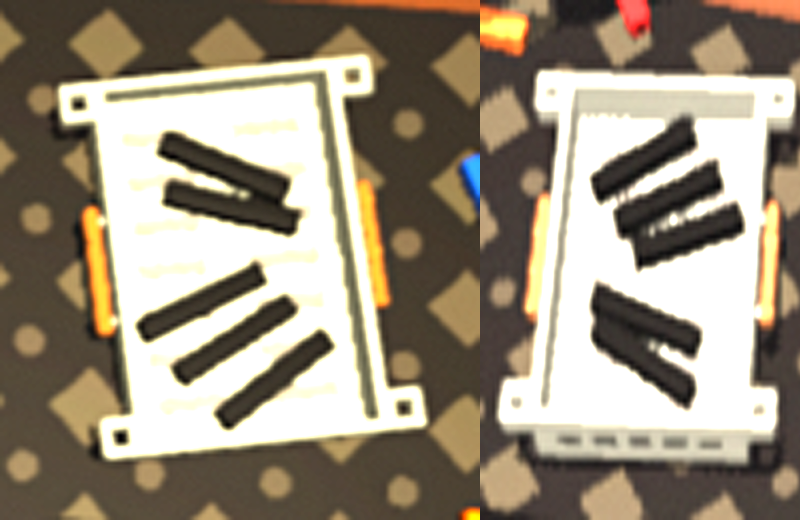

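The crop shows all five sticks, and the sockets as dark dots at crop pixels (78,103), (352,75), (121,436), (404,407). Next: exact grill pose, rake handle line, mug and sticks.

```bash
cat > m1.py <<'E'
from h import *
L=np.array([[132,109],[132,-109],[-132,109],[-132,-109]])/1000
def fit(A,B):
    a=A-A.mean(0);b=B-B.mean(0)
    th=np.arctan2((a[:,0]*b[:,1]-a[:,1]*b[:,0]).sum(),(a*b).sum()); c,s=np.cos(th),np.sin(th)
    t=B.mean(0)-np.array([[c,-s],[s,c]])@A.mean(0); r=np.linalg.norm(b-a@np.array([[c,-s],[s,c]]).T,axis=1)
    return t,th,r
if __name__=="__main__":
  for n,off,sc,pts in(("top",(340,145),(4,4),[(78,103),(352,75),(121,436),(404,407)]),("scene",(225,145),(4.25,5.474),[(762,402),(518,402),(774,91),(549,90)])):
    D=np.load(n+"0.npz"); im,d,K,R,o=[D[k] for k in("im","d","K","R","o")]
    P=cloud(d,K,R,o); hsv=cv2.cvtColor(im,cv2.COLOR_BGR2HSV); X,Y,Z=P[...,0],P[...,1],P[...,2]
    pts=np.array(pts,float)
    if n=="scene": pts[:,0]-=480
    pts=pts/np.array(sc)+off-.4
    g=cv2.cvtColor(im,cv2.COLOR_BGR2GRAY).astype(float); ref=[]
    for u,v in pts: # dark centroid
        vv,uu=np.mgrid[int(v)-3:int(v)+5,int(u)-3:int(u)+5]; w=np.exp(-((uu-u)**2+(vv-v)**2)/4)*np.clip(230-g[vv,uu],0,None)
        ref.append(((w*uu).sum()/w.sum(),(w*vv).sum()/w.sum()))
    W=ray(ref,K,R,o,.068)[:,:2]
    print(n,"grill",[np.round(x,4) for x in fit(L,W)],(fit(L,W)[1]*57.3).round(2))
    t,th,_=fit(L,W)
    gx=(X-t[0])*np.cos(th)+(Y-t[1])*np.sin(th); gy=-(X-t[0])*np.sin(th)+(Y-t[1])*np.cos(th)
    m=((hsv[...,2]<75)&(abs(gx)<.135)&(abs(gy)<.087)&(Z>.02)).astype(np.uint8)
    nn,l,st,_=cv2.connectedComponentsWithStats(m)
    for i in range(1,nn):
        if st[i,4]<30: continue
        r=cv2.minAreaRect((np.c_[gx[l==i],gy[l==i]]*1000).astype(np.float32)); print(" stick",st[i,4],np.round(r[0]),np.round(r[1]),round(r[2]))
    m=(hsv[...,0]>15)&(hsv[...,0]<35)&(hsv[...,1]>70)&(hsv[...,2]>110)&(abs(Y-.016)<.06)&(X>.6)&(X<.78)&(Z>.012)
    q=P[m]; v=np.polyfit(q[:,0],q[:,1],1); vz=np.polyfit(q[:,0],q[:,2],1)
    print(" rake n",m.sum(),"x",np.percentile(q[:,0],[1,99]).round(3),"y at .65,.70",np.polyval(v,[.65,.7]).round(4),"yaw",v[0].round(4),"z at .65,.7",np.polyval(vz,[.65,.7]).round(4))
    m=(Z>.02)&(Z<.085)&(abs(X-.385)<.06)&(abs(Y-.02)<.09); 
    r=cv2.minEnclosingCircle((P[(Z>.068)&m][:,:2]*1000).astype(np.float32)); print(" mug",r, P[m].min(0),P[m].max(0))
E
python3 m1.py
```

```text
top grill [array([ 0.5023, -0.2526]), np.float64(0.1717), array([0.0004, 0.0001, 0.0005, 0.0004])] 9.84
 stick 430 [62. -6.] [117.  60.] 71
 stick 185 [-32.  29.] [ 17. 107.] 20
 stick 185 [-63.   7.] [ 17. 109.] 27
 stick 183 [-98. -19.] [ 18. 106.] 32
 rake n 264 x [0.632 0.776] y at .65,.70 [0.0177 0.0154] yaw -0.0475 z at .65,.7 [0.0216 0.0348]
 mug ((367.08514404296875, 20.793306350708008), 43.83201217651367) [ 0.33320398 -0.02188583  0.02144467] [0.40510849 0.07541253 0.08146569]
scene grill [array([ 0.5023, -0.255 ]), np.float64(0.1899), array([0.0006, 0.0014, 0.0024, 0.0013])] 10.88
 stick 139 [-94. -18.] [ 27. 107.] 29
 stick 282 [-42.  18.] [ 65. 110.] 21
 stick 287 [66. -7.] [122.  60.] 68
 rake n 36 x [0.632 0.722] y at .65,.70 [0.019 0.016] yaw -0.0617 z at .65,.7 [0.0203 0.031 ]
 mug ((372.1534118652344, 10.452149391174316), 38.493263244628906) [ 0.33058734 -0.02500137  0.0201776 ] [0.4102383  0.07534335 0.08375014]
```

```bash
python3 -c "
from h import *
print(np.round(env.get_calibration('wrist')['tool_from_camera'],3)); print(env.sense()['ee_pos'])"
```

```text
[[-0.001 -0.953 -0.303  0.079]
 [ 1.    -0.001 -0.001 -0.002]
 [ 0.001 -0.303  0.953 -0.081]
 [ 0.     0.     0.     1.   ]]
[ 0.27924071 -0.61397068  0.30152342]
```

Request:
{"method": "apply_moves", "body": {
  "offset": [
    [40.6,63.1,0],
    [40.6,63.1,0],
    [40.6,63.1,0],
    [40.6,63.1,0],
    [40.6,63.1,0],
    [40.6,63.1,0],
    [40.6,63.1,0],
    [40.6,63.1,0],
    [40.6,63.1,0],
    [40.6,63.1,0],
    [40.6,63.1,0],
    [40.6,63.1,0],
    [40.6,63.1,0],
    [40.6,63.1,0],
    [40.6,63.1,0],
    [40.6,63.1,0],
    [40.6,63.1,0],
    [40.6,63.1,0],
    [40.6,63.1,0],
    [40.6,63.1,0]
  ],
  "turn": [-27.4,-27.4,-27.4,-27.4,-27.4,-27.4,-27.4,-27.4,-27.4,-27.4,-27.4,-27.4,-27.4,-27.4,-27.4,-27.4,-27.4,-27.4,-27.4,-27.4]
}}

```text
time_s: 2.1
ee_pos: [0.6849, 0.015, 0.3029]
tool_rot: [3.14, -0.084, 0.0]
contact_force: [1.2, -0.9, 0.2]
finger_gap: 0.998
```

Request:
{"method": "apply_moves", "body": {
  "offset": [
    [-1.3,0.1,-5],
    [-1.3,0.1,-10],
    [-1.3,0.1,-14],
    [-1.3,0.1,-18],
    [-1.3,0.1,-21],
    [-1.3,0.1,-22.5],
    [-1.3,0.1,-23.5],
    [-1.3,0.1,-23.5]
  ],
  "turn": [0,0,0,0,0,0,0,0]
}}

```text
time_s: 2.9
ee_pos: [0.6722, 0.0171, 0.0673]
tool_rot: [3.141, -0.082, -0.001]
contact_force: [0.2, 0.4, -0.0]
finger_gap: 0.997
```

Request:
{"method": "apply_moves", "body": {
  "offset": [
    [0,0,0],
    [0,0,0],
    [0,0,0],
    [0,0,0],
    [0,0,0],
    [0,0,0],
    [0,0,0]
  ],
  "turn": [0,0,0,0,0,0,0],
  "grip": 1,
  "newtons": 30
}}

```text
time_s: 3.6
ee_pos: [0.6724, 0.0176, 0.0677]
tool_rot: [3.141, -0.081, -0.0]
contact_force: [0.1, -0.1, -0.3]
finger_gap: 0.388
```

Request:
{"method": "apply_moves", "body": {
  "offset": [
    [0,0,0],
    [0,0,0],
    [0,0,0],
    [0,0,0],
    [0,0,0]
  ],
  "turn": [0,0,0,0,0]
}}

```text
time_s: 4.1
ee_pos: [0.6723, 0.0175, 0.0676]
tool_rot: [3.14, -0.081, -0.0]
contact_force: [-0.6, -1.2, -0.1]
finger_gap: 0.202
```

Request:
{"method": "apply_moves", "body": {
  "offset": [
    [-1,0,0],
    [-3,0,0],
    [-5,0,0],
    [-7,-0.5,0],
    [-9,-1.5,0],
    [-11,-2.5,0],
    [-13,-3.5,0],
    [-15,-4.5,0],
    [-17,-5.5,0],
    [-19,-6,0],
    [-20,-6.5,0],
    [-20.5,-6.5,0],
    [-20.5,-6.5,0],
    [-20.5,-6.5,0]
  ],
  "turn": [0,0,0,0,0,0,0,0,0,0,0,0,0,0]
}}

```text
time_s: 5.5
ee_pos: [0.4671, -0.0472, 0.0675]
tool_rot: [-3.14, 0.081, 0.002]
contact_force: [-1.2, -0.2, -0.4]
finger_gap: 0.202
```

Request:
{"method": "apply_moves", "body": {
  "offset": [
    [0,0,0],
    [0,0,0],
    [0,0,0],
    [0,0,0],
    [0,0,0],
    [0,0,0]
  ],
  "turn": [0,0,0,0,0,0],
  "grip": 0.5
}}

```text
time_s: 6.1
ee_pos: [0.4675, -0.0474, 0.0677]
tool_rot: [3.141, -0.081, 0.0]
contact_force: [0.1, 0.1, -0.1]
finger_gap: 0.499
```

Request:
{"method": "apply_moves", "body": {
  "offset": [
    [0,0,1],
    [0,0,4],
    [0,0,8],
    [0,0,12],
    [0,0,16],
    [3,0,20],
    [3,0,22],
    [3,0,22]
  ],
  "turn": [0,0,0,0,0,0,0,0]
}}

```text
time_s: 6.9
ee_pos: [0.4999, -0.0477, 0.2928]
tool_rot: [3.14, -0.081, 0.014]
contact_force: [-0.6, -0.7, 0.6]
finger_gap: 0.5
```

```bash
python3 - <<'E'
from h import *
print(env.sense()['ee_pos'],env.sense()['contact_force'])
im,d,K,R,o=cam("wrist"); cv2.imwrite("pics/w1.png",im); np.savez("w1.npz",im=im,d=d,K=K,R=R,o=o)
im,d,K,R,o=cam("top"); np.savez("top1.npz",im=im,d=d,K=K,R=R,o=o)
E
```

```text
[ 0.49989384 -0.04774077  0.2927923 ] [-0.55225806 -0.681381    0.6278048 ]
```

View pics/w1.png

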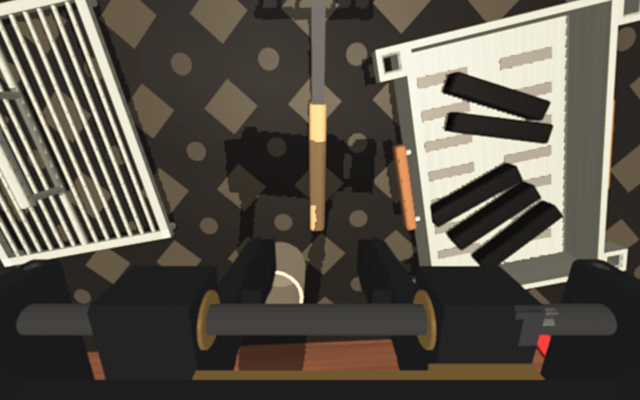

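The wrist view shows the rake lying free, tail at about (317,228), handle/neck joint at (318,105) and head at the top edge. I'll compute the neck position.

```bash
python3 - <<'E'
from h import *
for n in("w1","top1"):
    D=np.load(n+".npz"); im,d,K,R,o=[D[k] for k in("im","d","K","R","o")]
    P=cloud(d,K,R,o); hsv=cv2.cvtColor(im,cv2.COLOR_BGR2HSV); X,Y,Z=P[...,0],P[...,1],P[...,2]
    m=(abs(Y+.048)<.04)&(X>.41)&(X<.62)&(Z>.014)&(Z<.1); q=P[m]
    v=np.polyfit(q[:,0],q[:,1],1); vz=np.polyfit(q[:,0],q[:,2],1)
    print(n,m.sum(),np.percentile(q,[1,99],axis=0).round(3).tolist(),"y at .5,.6",np.polyval(v,[.5,.6]).round(4),v[0].round(4),"ztop .45,.6",np.polyval(vz,[.45,.6]).round(4))
    m=(abs(Y+.06)<.1)&(X>.62)&(X<.75)&(Z>.04)&(Z<.1); q=P[m]
    if m.sum(): print(" head",m.sum(),np.percentile(q,[2,50,98],axis=0).round(3).tolist())
E
```

```text
w1 2590 [[0.426, -0.059, 0.016], [0.618, -0.037, 0.069]] y at .5,.6 [-0.0474 -0.0529] -0.0553 ztop .45,.6 [0.0225 0.0637]
 head 1213 [[0.62, -0.158, 0.055], [0.63, -0.059, 0.072], [0.661, -0.049, 0.081]]
top1 121 [[0.466, -0.057, 0.02], [0.527, -0.037, 0.05]] y at .5,.6 [-0.0472 -0.0526] -0.0543 ztop .45,.6 [0.0207 0.067 ]
```

Request:
{"method": "apply_moves", "body": {
  "offset": [
    [4,0,0],
    [8,-0.6,0],
    [10.8,-0.6,-3],
    [10.8,-0.6,-7],
    [10.8,-0.6,-11],
    [10.8,-0.6,-15],
    [10.8,-0.6,-17.5],
    [10.8,-0.6,-18.4],
    [10.8,-0.6,-18.4]
  ],
  "turn": [0,0,0,0,0,0,0,0,0]
}}

```text
time_s: 7.9
ee_pos: [0.6027, -0.0532, 0.1005]
tool_rot: [-3.14, 0.081, 0.01]
contact_force: [0.1, 0.1, 0.3]
finger_gap: 0.497
```

Request:
{"method": "apply_moves", "body": {
  "offset": [
    [0,0,0],
    [0,0,0],
    [0,0,0],
    [0,0,0],
    [0,0,0],
    [0,0,0],
    [0,0,0],
    [0,0,0]
  ],
  "turn": [0,0,0,0,0,0,0,0],
  "grip": 1,
  "newtons": 30
}}

```text
time_s: 8.7
ee_pos: [0.6062, -0.0536, 0.105]
tool_rot: [3.14, -0.081, 0.003]
contact_force: [-1.2, -0.0, 5.6]
finger_gap: 0.13
```

Request:
{"method": "apply_moves", "body": {
  "offset": [
    [0,0,3],
    [0,0,7],
    [-2,1,11],
    [-4,2,12],
    [-6,3,12],
    [-8.4,4.2,12],
    [-8.4,4.2,12],
    [-8.4,4.2,12],
    [-8.4,4.2,12],
    [-8.4,4.2,12],
    [-8.4,4.2,12],
    [-8.4,4.2,12],
    [-8.4,4.2,12],
    [-8.4,4.2,10],
    [-8.4,4.2,8],
    [-8.4,4.2,7],
    [-8.4,4.2,7]
  ],
  "turn": [0,0,8,16,24,32,40,48,56,64,72,80,88,96,100,100,100]
}}

```text
time_s: 10.4
ee_pos: [0.5194, -0.0113, 0.1711]
tool_rot: [-2.08, -2.349, 0.005]
contact_force: [-0.2, -0.7, -3.8]
finger_gap: 0.127
```

```bash
python3 - <<'E'
from h import *
print(env.sense()['ee_pos'],env.sense()['contact_force'],env.sense()['q'])
im,d,K,R,o=cam("scene"); cv2.imwrite("pics/s2.png",cv2.resize(im[130:270,170:450],None,fx=2.8,fy=2.8))
E
```

```text
[ 0.51937518 -0.01127454  0.17108664] [-0.19937725 -0.69709286 -3.8116342 ] [-6.96562300e-02  9.64641853e-02  2.05984311e+00  5.48989216e-06
  9.90812480e-01 -1.91055387e-01]
```

View pics/s2.png

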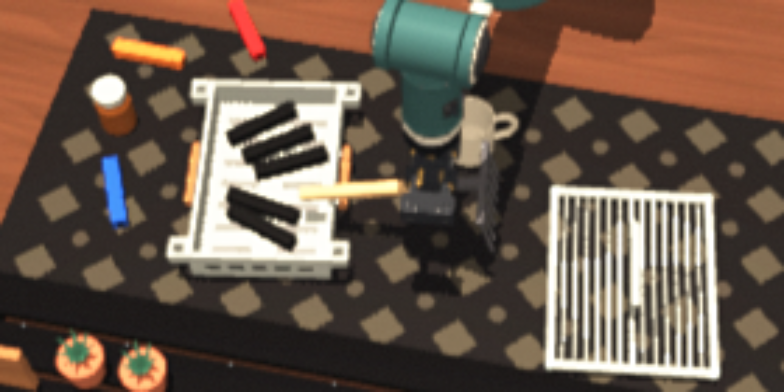

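The rake's handle lies over the grill's left wall ((405,185) to (300,193)), the head to the right. Now I'll press it level on the rim, with a soft grip.

Request:
{"method": "apply_moves", "body": {
  "offset": [
    [0,0,-0.5],
    [0,0,-1],
    [0,0,-1.5],
    [0,0,-2],
    [0,0,-2.5],
    [0,0,-3],
    [0,0,-3.5],
    [0,0,-4],
    [0,0,-4.3],
    [0,0,-4.6],
    [0,0,-4.6]
  ],
  "turn": [0,0,0,0,0,0,0,0,0,0,0],
  "newtons": 12
}}

```text
time_s: 11.55
ee_pos: [0.5248, -0.0112, 0.1329]
tool_rot: [2.077, 2.35, 0.007]
contact_force: [-6.6, 4.2, 22.8]
finger_gap: 0.134
```

Request:
{"method": "apply_moves", "body": {
  "offset": [
    [0,0,0],
    [0,0,0],
    [0,0,1],
    [0,0,4],
    [0,0,8],
    [0,0,8]
  ],
  "turn": [0,0,0,0,0,0],
  "newtons": 60
}}

```text
time_s: 12.15
ee_pos: [0.525, -0.0117, 0.2132]
tool_rot: [2.075, 2.347, 0.01]
contact_force: [1.0, 0.2, -1.9]
finger_gap: 0.129
```

```bash
python3 - <<'E'
from h import *
print(env.sense()['ee_pos'],env.sense()['contact_force'],env.sense()['torque'])
for n in("scene","top"):
    im,d,K,R,o=cam(n); P=cloud(d,K,R,o); hsv=cv2.cvtColor(im,cv2.COLOR_BGR2HSV); X,Y,Z=P[...,0],P[...,1],P[...,2]
    m=(hsv[...,0]>12)&(hsv[...,0]<35)&(hsv[...,1]>60)&(hsv[...,2]>100)&(X>.47)&(X<.6)&(Y>-.23)&(Y<-.05)&(Z>.08)
    q=P[m]; u=np.array([np.cos(1.69),np.sin(1.69)]); s=(q[:,:2]-[.521,-.011])@u
    if m.sum()>10: print(n,m.sum(),s.min(),s.max(),np.polyfit(s,q[:,2],1), np.polyfit(q[:,1],q[:,0],1),np.polyval(np.polyfit(s,q[:,2],1),0))
    else: print(n,m.sum())
E
```

```text
[ 0.5250271  -0.01166774  0.21316284] [ 1.00394313  0.22755059 -1.88986913] [-0.00705189 -0.20686658 -0.00652824]
scene 177 -0.11139962098989516 -0.04018829725160448 [-1.30992133  0.20639949] [-0.09926095  0.53242624] 0.206399494257618
top 225 -0.10997669178813245 -0.03401450417104113 [2.4379843  0.56598631] [-0.6857446   0.46368249] 0.565986313704364
```

```bash
python3 - <<'E'
from h import *
out=[]
for n in("scene","top"):
    im,d,K,R,o=cam(n); P=cloud(d,K,R,o); hsv=cv2.cvtColor(im,cv2.COLOR_BGR2HSV); X,Y,Z=P[...,0],P[...,1],P[...,2]
    m=(hsv[...,0]>12)&(hsv[...,0]<35)&(hsv[...,1]>60)&(hsv[...,2]>90)&(X>.47)&(X<.6)&(Y>-.23)&(Y<-.05)&(Z>.1)&(Z<.2)
    q=P[m]; print(n,m.sum())
    if m.sum()>10: 
        for a in np.linspace(-.22,-.05,9): 
            w=abs(q[:,1]-a)<.01
            if w.any(): print(round(a,3),w.sum(),np.median(q[w],axis=0).round(3))
    out.append(cv2.resize(im[130:270,240:440] if n=="scene" else im[110:250,240:440],(800,560))[:,:])
cv2.imwrite("pics/s3.png",cv2.resize(np.hstack(out),(800,280)))
E
```

```text
scene 0
top 0
```

View pics/s3.png

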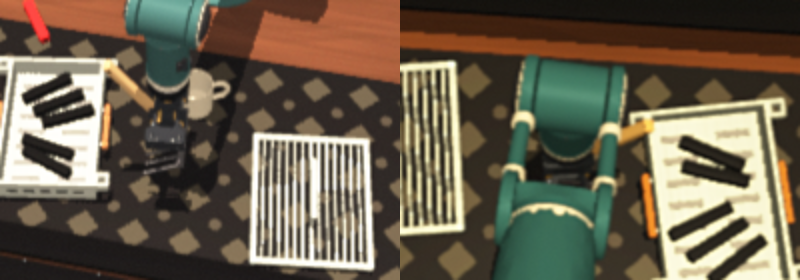

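The rake has over-rotated: tail pitched up (scene crop (155,108)→(108,65)). I'll measure how much.

```bash
cat > pitch.py <<'E'
from h import *
def handle(c,yaw,n="scene"):
    im,d,K,R,o=cam(n); P=cloud(d,K,R,o); hsv=cv2.cvtColor(im,cv2.COLOR_BGR2HSV)
    q=P-np.array(c); u=np.array([np.cos(yaw),np.sin(yaw)]); s=q[...,:2]@u; t=q[...,:2]@[-u[1],u[0]]
    m=(hsv[...,0]>10)&(hsv[...,0]<35)&(hsv[...,1]>60)&(hsv[...,2]>80)&(abs(t)<.03)&(s<-.03)&(s>-.22)&(P[...,2]>.05)&(P[...,2]<c[2]+.2)
    k,l,st,_=cv2.connectedComponentsWithStats(m.astype(np.uint8)); 
    if k<2: print(n,"none"); return
    i=1+np.argmax(st[1:,4]); m=l==i
    print(n,m.sum(),"s",np.percentile(s[m],[2,98]).round(3),"t",np.median(t[m]).round(3),"z-c at ends",[(round(float(a),3),round(float(np.median(q[m&(abs(s-a)<.01)][:,2])),3)) for a in np.linspace(s[m].min()+.01,s[m].max()-.01,4)],"slope",np.polyfit(s[m],q[m][:,2],1).round(3))
if __name__=="__main__":
    import sys; e=env.sense(); a=Rn.from_rotvec(e['tool_rot']).as_matrix()[:,0]; yaw=np.arctan2(a[1],a[0])
    c=np.array(e['ee_pos'])-[0,0,.045]; print(c,yaw)
    for n in("scene","top"): handle(c,yaw,n)
E
python3 pitch.py
```

```text
[ 0.52003596 -0.01138218  0.1606089 ] 1.6938020822686628
scene 179 s [-0.107 -0.033] t -0.01 z-c at ends [(-0.1, 0.17), (-0.08, 0.139), (-0.06, 0.109), (-0.041, 0.072)] slope [-1.622  0.007]
top 132 s [-0.11  -0.071] t -0.001 z-c at ends [(-0.101, 0.174), (-0.093, 0.168), (-0.086, 0.154), (-0.079, 0.143)] slope [-1.35   0.037]
```

The rake is tilted tail-up by about 58°. I'll level it by hooking its tines over the outside of the far end wall and pulling back towards the robot, already at the grill's heading.

Request:
{"method": "apply_moves", "body": {
  "offset": [
    [0,0,3],
    [0,0,5.4],
    [3,-4,5.4],
    [6,-8,5.4],
    [9,-12,5.4],
    [12,-16,5.4],
    [15,-19,5.4],
    [17,-20.9,5.4],
    [17,-20.9,5.4],
    [17,-20.9,5.4],
    [17,-20.9,5.4],
    [17,-20.9,5.4],
    [17,-20.9,5.4],
    [17,-20.9,5.4]
  ],
  "turn": [-8,-16,-24,-32,-40,-48,-56,-64,-72,-80,-87.2,-87.2,-87.2,-87.2]
}}

```text
time_s: 13.85
ee_pos: [0.6911, -0.2202, 0.2607]
tool_rot: [-3.129, -0.273, 0.002]
contact_force: [0.3, 0.1, -3.1]
finger_gap: 0.129
```

```bash
python3 pitch.py; python3 -c "
from h import *
im=cam('scene')[0]; a=im[130:290,200:400]
w=cam('wrist')[0]
cv2.imwrite('pics/s4.png',np.hstack([cv2.resize(a,(400,320)),cv2.resize(w,(400,320))]))"
```

```text
[ 0.69113002 -0.22023927  0.21566468] 0.1741679322155516
scene none
top 25 s [-0.036 -0.031] t 0.002 z-c at ends [(-0.026, 0.168), (-0.031, 0.168), (-0.036, 0.168), (-0.04, 0.168)] slope [-1.283  0.126]
```

View pics/s4.png

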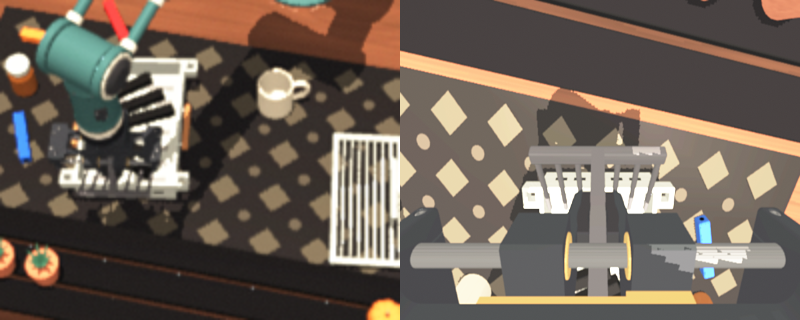

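The wrist view shows the head bar at (595,155) and the tines hanging back towards the robot. I'll measure head and tips from the wrist depth.

```bash
cat > head.py <<'E'
from h import *
e=env.sense(); a=Rn.from_rotvec(e['tool_rot']).as_matrix()[:,0]; yaw=np.arctan2(a[1],a[0])
c=np.array(e['ee_pos'])-[0,0,.045]; print("grasp",c.round(4),round(yaw,4))
im,d,K,R,o=cam("wrist"); P=cloud(d,K,R,o); q=P-c; u=np.array([np.cos(yaw),np.sin(yaw)]); s=q[...,:2]@u; t=q[...,:2]@[-u[1],u[0]]
z=q[...,2]; m=(d>0)&(abs(t)<.07)&(s>-.06)&(s<.12)&(z>-.14)&(z<.03)&(c[2]+z>.075)&~((abs(t)<.035)&(s<.02))
for lo,hi in[(-.09,-.05),(-.05,-.02),(.02,.05),(.05,.09)]:
    w=m&(t>lo)&(t<hi); ss=s[w]; zz=z[w]; print(lo,w.sum(),[(round(float(b),3),np.percentile(zz[abs(ss-b)<.004],[10,50,90]).round(3).tolist()) for b in np.arange(-.06,.12,.008) if (abs(ss-b)<.004).sum()>8])
w=m&(abs(t)<.005); print("neck",[(round(float(b),3),round(float(np.median(z[w&(abs(s-b)<.004)])),3)) for b in np.arange(0.02,.1,.008) if (w&(abs(s-b)<.004)).sum()>5])
E
python3 head.py
```

```text
grasp [ 0.6914 -0.2203  0.2167] 0.1728
-0.09 3471 [(-0.044, [-0.086, -0.084, -0.083]), (-0.036, [-0.083, -0.081, -0.079]), (-0.028, [-0.079, -0.077, -0.075]), (-0.02, [-0.074, -0.072, -0.07]), (-0.012, [-0.069, -0.067, -0.065]), (-0.004, [-0.065, -0.062, -0.06]), (0.004, [-0.06, -0.058, -0.055]), (0.012, [-0.055, -0.053, -0.05]), (0.02, [-0.049, -0.044, -0.043]), (0.028, [-0.045, -0.042, -0.041]), (0.036, [-0.048, -0.047, -0.046]), (0.052, [-0.098, -0.097, -0.097]), (0.06, [-0.098, -0.097, -0.096]), (0.068, [-0.098, -0.097, -0.096]), (0.076, [-0.097, -0.097, -0.096]), (0.084, [-0.097, -0.096, -0.096]), (0.092, [-0.097, -0.097, -0.096]), (0.1, [-0.098, -0.097, -0.096]), (0.108, [-0.098, -0.097, -0.096]), (0.116, [-0.106, -0.098, -0.097])]
-0.05 5362 [(-0.044, [-0.085, -0.084, -0.083]), (-0.036, [-0.084, -0.081, -0.079]), (-0.028, [-0.079, -0.076, -0.074]), (-0.02, [-0.074, -0.072, -0.07]), (-0.012, [-0.069, -0.067, -0.065]), (-0.004, [-0.065, -0.062, -0.06]), (0.004, [-0.06, -0.058, -0.055]), (0.012, [-0.055, -0.053, -0.05]), (0.02, [-0.046, -0.044, -0.043]), (0.028, [-0.045, -0.042, 
[... 988 characters left out ...]
 -0.084, -0.083]), (-0.036, [-0.084, -0.082, -0.079]), (-0.028, [-0.079, -0.076, -0.074]), (-0.02, [-0.074, -0.072, -0.07]), (-0.012, [-0.069, -0.067, -0.065]), (-0.004, [-0.065, -0.062, -0.06]), (0.004, [-0.059, -0.057, -0.055]), (0.012, [-0.055, -0.053, -0.051]), (0.02, [-0.048, -0.044, -0.042]), (0.028, [-0.044, -0.042, -0.04]), (0.036, [-0.047, -0.046, -0.045]), (0.076, [-0.098, -0.097, -0.096]), (0.084, [-0.097, -0.096, -0.096]), (0.092, [-0.097, -0.096, -0.095]), (0.1, [-0.097, -0.096, -0.095]), (0.108, [-0.097, -0.096, -0.095]), (0.116, [-0.097, -0.096, -0.095])]
neck [(0.02, -0.027), (0.028, -0.037), (0.036, -0.047), (0.068, -0.097), (0.076, -0.096), (0.084, -0.096), (0.092, -0.096)]
```

Request:
{"method": "apply_moves", "body": {
  "offset": [
    [0.9,0.15,0],
    [0.9,0.15,-2],
    [0.9,0.15,-5],
    [0.9,0.15,-8],
    [0.9,0.15,-9.8],
    [0.9,0.15,-9.8],
    [0.9,0.15,-9.8]
  ],
  "turn": [0,0,0,0,0,0,0],
  "newtons": 35
}}

```text
time_s: 14.8
ee_pos: [0.7009, -0.219, 0.1639]
tool_rot: [3.13, 0.27, 0.0]
contact_force: [0.5, 0.5, -2.3]
finger_gap: 0.136
```

Request:
{"method": "apply_moves", "body": {
  "offset": [
    [-1,-0.17,0],
    [-2,-0.34,0],
    [-3,-0.51,0],
    [-4,-0.68,0],
    [-5,-0.86,0],
    [-6,-1.03,0],
    [-7,-1.2,0],
    [-7,-1.2,0]
  ],
  "turn": [0,0,0,0,0,0,0,0]
}}

```text
time_s: 15.6
ee_pos: [0.6289, -0.2312, 0.1637]
tool_rot: [-3.13, -0.269, 0.002]
contact_force: [1.5, 0.9, -4.6]
finger_gap: 0.136
```

```bash
python3 head.py | cut -c1-900 | sed -n '1,2p;6p'; python3 -c "
from h import *
print(env.sense()['contact_force'],env.sense()['torque'])"
```

```text
grasp [ 0.6289 -0.2312  0.1187] 0.1712
-0.09 600 [(0.036, [-0.043, -0.042, -0.039]), (0.044, [-0.023, -0.019, -0.017]), (0.052, [-0.021, -0.02, -0.018]), (0.116, [-0.012, -0.011, -0.01])]
neck [(0.02, -0.007), (0.028, -0.009), (0.036, -0.012), (0.044, -0.016), (0.052, -0.02)]
[ 1.68928519  0.50391619 -3.35927297] [ 0.03900574 -0.23562045 -0.00359495]
```

Request:
{"method": "apply_moves", "body": {
  "offset": [
    [-0.8,-0.14,0],
    [-1.6,-0.28,0],
    [-2.4,-0.41,0],
    [-3,-0.51,0],
    [-3.5,-0.6,0],
    [-3.5,-0.6,0],
    [-3.5,-0.6,0]
  ],
  "turn": [0,0,0,0,0,0,0]
}}

```text
time_s: 16.35
ee_pos: [0.5952, -0.2369, 0.164]
tool_rot: [-3.13, -0.27, 0.0]
contact_force: [3.2, 0.5, -3.6]
finger_gap: 0.132
```

```bash
python3 head.py | cut -c1-900 | sed -n '1,2p;6p'; python3 -c "
from h import *
print(env.sense()['contact_force'],env.sense()['torque'])"; python3 pitch.py
```

```text
grasp [ 0.5952 -0.2369  0.119 ] 0.1719
-0.09 805 [(0.052, [-0.002, -0.0, 0.0]), (0.06, [-0.009, -0.001, 0.0])]
neck [(0.02, 0.001), (0.028, 0.001), (0.036, 0.001), (0.044, 0.001), (0.052, 0.001), (0.06, -0.001)]
[ 2.702908    1.86419204 -2.33495896] [ 0.22888809 -0.58107706 -0.01455135]
[ 0.59524038 -0.23697046  0.11905514] 0.1720827459317007
scene 13 s [-0.17  -0.122] t 0.008 z-c at ends [(-0.161, -0.001), (-0.151, 0.005), (-0.141, 0.0), (-0.131, -0.001)] slope [0.111 0.015]
top 52 s [-0.203 -0.166] t -0.0 z-c at ends [(-0.194, 0.006), (-0.187, 0.006), (-0.18, 0.005), (-0.173, 0.004)] slope [-0.039 -0.003]
```

The rake is now level with the tail over the grill. Next: firm grip, back off, lift over the far wall, lower the tines into the free strip and start pulling.

Request:
{"method": "apply_moves", "body": {
  "offset": [
    [0.6,0.1,0],
    [0.6,0.1,0],
    [0.6,0.1,2],
    [0.6,0.1,5],
    [0,0,6],
    [-1.5,-0.26,6],
    [-2.4,-0.42,6],
    [-2.4,-0.42,5],
    [-2.4,-0.42,3],
    [-2.4,-0.42,1],
    [-2.4,-0.42,0],
    [-2.4,-0.42,-0.5],
    [-2.4,-0.42,-0.9],
    [-2.4,-0.42,-0.9]
  ],
  "turn": [0,0,0,0,0,0,0,0,0,0,0,0,0,0],
  "newtons": 60
}}

```text
time_s: 17.9
ee_pos: [0.5714, -0.2411, 0.1544]
tool_rot: [-3.13, -0.27, 0.0]
contact_force: [-0.8, -0.6, -3.3]
finger_gap: 0.13
```

```bash
python3 head.py | cut -c1-500 | sed -n '1,2p;6p'; python3 -c "
from h import *
print(env.sense()['contact_force'],env.sense()['torque'])"
```

```text
grasp [ 0.5714 -0.2411  0.1094] 0.172
-0.09 720 [(0.052, [-0.002, -0.001, -0.0]), (0.06, [-0.009, -0.002, -0.001])]
neck [(0.02, 0.001), (0.028, 0.001), (0.036, 0.001), (0.044, 0.0), (0.052, -0.0), (0.06, -0.002)]
[ 0.51122097  0.37712323 -2.51573252] [0.02631502 0.05504479 0.02003404]
```

Request:
{"method": "apply_moves", "body": {
  "offset": [
    [-0.69,-0.12,0],
    [-1.38,-0.24,0],
    [-2.07,-0.36,0],
    [-2.76,-0.48,0],
    [-3.45,-0.6,0],
    [-4.14,-0.72,0],
    [-4.83,-0.84,0],
    [-5.52,-0.96,0],
    [-6.2,-1.08,0],
    [-6.9,-1.2,0],
    [-7.6,-1.32,0],
    [-8.3,-1.44,0],
    [-9,-1.56,0],
    [-9.7,-1.68,0],
    [-10.4,-1.8,0],
    [-11.1,-1.93,0],
    [-11.8,-2.05,0],
    [-12.5,-2.17,0],
    [-12.8,-2.22,0],
    [-12.8,-2.22,0]
  ],
  "turn": [0,0,0,0,0,0,0,0,0,0,0,0,0,0,0,0,0,0,0,0]
}}

```text
time_s: 19.95
ee_pos: [0.4428, -0.2634, 0.1547]
tool_rot: [-3.13, -0.269, 0.001]
contact_force: [-0.7, 0.3, -3.1]
finger_gap: 0.126
```

```bash
cat > st.py <<'E'
from h import *
import sys
T=np.array([.5025,-.253]);th=.172
for n in("scene","top"):
    im,d,K,R,o=cam(n); P=cloud(d,K,R,o); hsv=cv2.cvtColor(im,cv2.COLOR_BGR2HSV); X,Y,Z=P[...,0],P[...,1],P[...,2]
    gx=(X-T[0])*np.cos(th)+(Y-T[1])*np.sin(th); gy=-(X-T[0])*np.sin(th)+(Y-T[1])*np.cos(th)
    m=((hsv[...,2]<75)&(abs(gx)<.138)&(abs(gy)<.088)&(Z>.022)&(Z<.06)).astype(np.uint8)
    k,l,q,_=cv2.connectedComponentsWithStats(m)
    for i in range(1,k):
        if q[i,4]<25: continue
        w=l==i; r=cv2.minAreaRect((np.c_[gx[w],gy[w]]*1000).astype(np.float32)); print(n,q[i,4],np.round(r[0]),np.round(r[1]),round(r[2]),"x",(np.percentile(gx[w],[1,99])*1000).round(),"y",(np.percentile(gy[w],[1,99])*1000).round(),"z",np.percentile(Z[w],[50,97]).round(3))
    cv2.imwrite(f"pics/st_{n}.png",im)
a=cv2.imread("pics/st_scene.png")[135:255,205:325]; b=cv2.imread("pics/st_top.png")[145:275,335:465]
cv2.imwrite(sys.argv[1],np.hstack([cv2.resize(a,(400,400),interpolation=2),cv2.resize(b,(400,400),interpolation=2)]))
e=env.sense(); print(e['ee_pos'],e['contact_force'],e['torque'])
E
python3 st.py pics/r1.png
```

```text
scene 184 [-85.  39.] [72. 89.] 1 x [-117.  -50.] y [-3. 83.] z [0.038 0.047]
scene 71 [-89. -45.] [65. 31.] 60 x [-106.  -67.] y [-71. -19.] z [0.038 0.047]
scene 159 [-17. -15.] [111.  44.] 89 x [-37.   1.] y [-70.  35.] z [0.039 0.055]
top 32 [-99. -61.] [18. 19.] 18 x [-108.  -90.] y [-72. -51.] z [0.041 0.046]
[ 0.44325249 -0.26337865  0.15472692] [ 0.21130013  1.10053545 -3.70574094] [0.05203417 0.06623779 0.02368216]
```

View pics/r1.png

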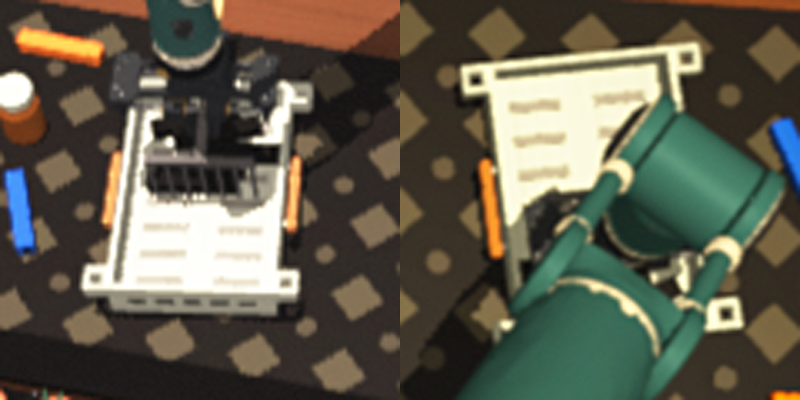

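Raking works: all the sticks lie in front of the head at scene crop (200,170) and the far half is clear. Continuing slowly.

Request:
{"method": "apply_moves", "body": {
  "offset": [
    [-0.4,-0.07,0],
    [-0.8,-0.14,0],
    [-1.2,-0.21,0],
    [-1.5,-0.26,0],
    [-1.8,-0.31,0],
    [-2.0,-0.34,0],
    [-2.2,-0.38,0],
    [-2.2,-0.38,0],
    [-2.2,-0.38,0]
  ],
  "turn": [0,0,0,0,0,0,0,0,0]
}}

```text
time_s: 20.95
ee_pos: [0.4218, -0.2672, 0.1548]
tool_rot: [3.13, 0.27, 0.002]
contact_force: [3.2, 1.2, -5.3]
finger_gap: 0.128
```

```bash
python3 st.py pics/r2.png; python3 head.py | cut -c1-300 | sed -n '1,2p;6p'
```

```text
scene 61 [-111.  -45.] [71. 28.] 52 x [-135.  -87.] y [-74. -20.] z [0.038 0.048]
scene 177 [-101.   41.] [89. 61.] 87 x [-132.  -69.] y [-3. 82.] z [0.039 0.05 ]
scene 169 [-39. -17.] [ 40. 111.] 2 x [-59. -21.] y [-68.  38.] z [0.039 0.055]
top 73 [-115.  -47.] [62. 17.] 50 x [-134.  -97.] y [-71. -21.] z [0.041 0.047]
[ 0.42182131 -0.26720336  0.15482643] [ 4.05473903  0.83655561 -4.47119418] [ 0.11933371 -0.74816305 -0.03488782]
grasp [ 0.4218 -0.2672  0.1098] 0.1719
-0.09 771 [(0.052, [-0.001, -0.0, 0.001]), (0.06, [-0.009, -0.001, 0.0])]
neck [(0.02, 0.001), (0.028, 0.001), (0.036, 0.001), (0.044, 0.001), (0.052, 0.001), (0.06, -0.001)]
```

Request:
{"method": "apply_moves", "body": {
  "offset": [
    [-0.2,-0.03,0],
    [-0.4,-0.07,0],
    [-0.6,-0.1,0],
    [-0.6,-0.1,0],
    [-0.6,-0.1,0]
  ],
  "turn": [0,0,0,0,0]
}}

```text
time_s: 21.6
ee_pos: [0.4172, -0.2682, 0.1555]
tool_rot: [3.129, 0.269, 0.007]
contact_force: [8.7, 1.7, -4.6]
finger_gap: 0.131
```

Request:
{"method": "apply_moves", "body": {
  "offset": [
    [0.5,0.1,0],
    [1,0.2,0],
    [1.5,0.3,3],
    [1.5,0.3,7],
    [1.5,3,9],
    [1.5,8,9],
    [1.5,13,9],
    [1.5,18,9],
    [1.5,20,9],
    [1.5,20,9]
  ],
  "turn": [0,0,0,0,0,0,0,0,0,0]
}}

```text
time_s: 22.6
ee_pos: [0.4291, -0.0658, 0.2441]
tool_rot: [-3.129, -0.276, 0.004]
contact_force: [0.3, -0.4, -3.0]
finger_gap: 0.126
```

```bash
python3 st.py pics/r2.png
```

```text
scene 633 [-82.   5.] [115. 154.] 3 x [-136.  -26.] y [-70.  74.] z [0.039 0.047]
top 1051 [-84.   5.] [152. 101.] 90 x [-133.  -34.] y [-66.  76.] z [0.041 0.048]
[ 0.4298573  -0.06809169  0.24440272] [ 1.93852385e-01  2.27088906e-03 -2.56639513e+00] [-0.00824339  0.04710858 -0.00475442]
```

View pics/r2.png

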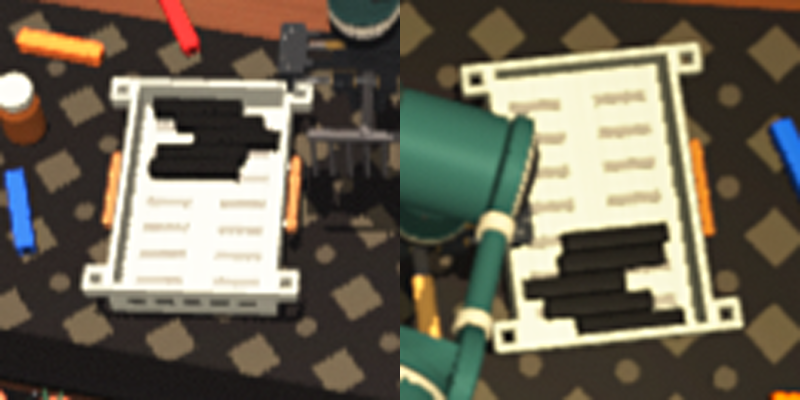

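All five sticks lie in one layer of close parallel rows against the near wall (top crop x 525–685, y 225–330), far half free. Next I'll lay the rake on the counter beside the grill.

Request:
{"method": "apply_moves", "body": {
  "offset": [
    [4,1,0],
    [8,2,0],
    [12,3,0],
    [16,3.3,0],
    [17,3.3,-3],
    [17,3.3,-6],
    [17,3.3,-9],
    [17,3.3,-10.4],
    [17,3.3,-11.1],
    [17,3.3,-11.2],
    [17,3.3,-11.2]
  ],
  "turn": [0,0,0,0,0,0,0,0,0,0,0]
}}

```text
time_s: 23.8
ee_pos: [0.6014, -0.0357, 0.134]
tool_rot: [3.13, 0.269, 0.003]
contact_force: [0.5, 1.3, -3.4]
finger_gap: 0.13
```

Request:
{"method": "apply_moves", "body": {
  "offset": [
    [0,0,0],
    [0,0,0],
    [0,0,0],
    [0,0,0],
    [0,0,0],
    [0,0,0],
    [0,0,0],
    [0,0,0],
    [0,0,0],
    [0,0,0]
  ],
  "turn": [0,0,0,0,0,0,0,0,0,0],
  "grip": 0.4,
  "newtons": 20
}}

```text
time_s: 24.8
ee_pos: [0.6004, -0.0351, 0.1326]
tool_rot: [-3.13, -0.27, 0.0]
contact_force: [0.1, -0.5, -0.0]
finger_gap: 0.601
```

Request:
{"method": "apply_moves", "body": {
  "offset": [
    [0,0,2],
    [0,0,6],
    [0,0,11],
    [0,0,16],
    [0,0,16]
  ],
  "turn": [0,0,0,0,0]
}}

```text
time_s: 25.3
ee_pos: [0.6046, -0.0355, 0.3024]
tool_rot: [3.127, 0.27, 0.025]
contact_force: [0.9, 0.3, -0.7]
finger_gap: 0.604
```

Request:
{"method": "apply_moves", "body": {
  "offset": [
    [-5,5,0],
    [-7,10,0],
    [-9,15,0],
    [-10,20,0],
    [-11,25,0],
    [-12,29,0],
    [-12,29,0],
    [-12,29,0]
  ],
  "turn": [0,0,0,0,0,0,0,0]
}}

```text
time_s: 26.1
ee_pos: [0.4793, 0.2574, 0.2922]
tool_rot: [-3.129, -0.276, 0.001]
contact_force: [0.8, -0.9, 0.0]
finger_gap: 0.6
```

```bash
python3 - <<'E'
from h import *
e=env.sense();print(e['ee_pos'],e['tool_rot'],e['time_s'])
out=[]
for n in("scene","top","wrist"):
    im,d,K,R,o=cam(n); np.savez(n+"5.npz",im=im,d=d,K=K,R=R,o=o); cv2.imwrite(f"pics/{n}5.png",im)
    P=cloud(d,K,R,o); X,Y,Z=P[...,0],P[...,1],P[...,2]
    m=(Y>-.13)&(Y<.05)&(X>.39)&(X<.70)&(Z>.012)&(Z<.11)&(d>0)&~((X<.42)&(Y>-.03))
    q=P[m]; print(n,m.sum(),[(round(float(b),2),np.median(q[abs(q[:,0]-b)<.008],axis=0).round(3).tolist()) for b in np.arange(.40,.70,.04) if (abs(q[:,0]-b)<.008).sum()>4])
E
python3 -c "
import cv2,numpy as np
cv2.imwrite('pics/p5.png',np.hstack([cv2.resize(cv2.imread('pics/%s5.png'%n),(400,250)) for n in('scene','wrist')]))"
```

```text
[0.47932506 0.2573621  0.29223672] [-3.12895225e+00 -2.76443958e-01  8.28777229e-04] 26.1
scene 466 [(0.4, [0.401, -0.068, 0.015]), (0.44, [0.44, -0.062, 0.027]), (0.48, [0.477, -0.057, 0.036]), (0.52, [0.521, -0.05, 0.052]), (0.56, [0.561, -0.041, 0.062]), (0.6, [0.606, -0.112, 0.07]), (0.64, [0.64, -0.027, 0.073])]
top 602 [(0.4, [0.4, -0.068, 0.019]), (0.44, [0.44, -0.061, 0.03]), (0.48, [0.48, -0.053, 0.04]), (0.52, [0.52, -0.047, 0.051]), (0.56, [0.561, -0.041, 0.063]), (0.6, [0.601, -0.075, 0.069]), (0.64, [0.638, -0.057, 0.083])]
wrist 6074 [(0.4, [0.401, -0.064, 0.018]), (0.44, [0.44, -0.054, 0.028]), (0.48, [0.48, -0.048, 0.04]), (0.52, [0.52, -0.041, 0.051]), (0.56, [0.56, -0.036, 0.061]), (0.6, [0.599, -0.028, 0.072]), (0.64, [0.639, -0.004, 0.035])]
```

View pics/p5.png

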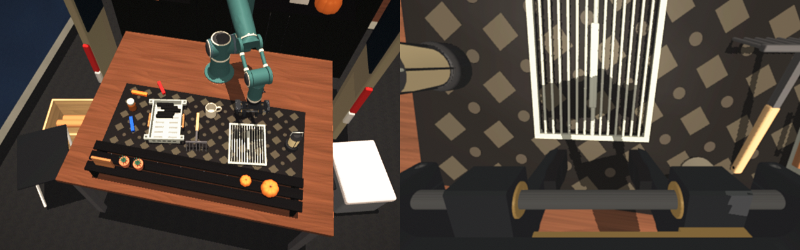

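The rake lies on the counter with its tail down (z≈.018). The wrist view shows the grate with its bow near (595,70). I'll measure the bow and frame in all views.

```bash
python3 - <<'E'
from h import *
for n in("scene0","top0","scene5","top5","wrist5"):
    D=np.load(n+".npz"); im,d,K,R,o=[D[k] for k in("im","d","K","R","o")]
    P=cloud(d,K,R,o); X,Y,Z=P[...,0],P[...,1],P[...,2]; hsv=cv2.cvtColor(im,cv2.COLOR_BGR2HSV)
    w=(hsv[...,1]<80)&(hsv[...,2]>130)&(d>0)
    for nm,m,zz in(("bow",w&(Z>.045)&(Z<.1)&(abs(X-.553)<.1)&(abs(Y-.273)<.05),.071),("frame",w&(Z>.008)&(Z<.04)&(abs(X-.553)<.18)&(abs(Y-.273)<.16),.024)):
        k,l,st,_=cv2.connectedComponentsWithStats(m.astype(np.uint8))
        if k<2: print(n,nm,"none"); continue
        l=(l==1+np.argmax(st[1:,4])) if nm=="bow" else m; v,u=np.nonzero(l)
        q=ray(np.c_[u,v],K,R,o,zz)[:,:2]*1000
        r=cv2.minAreaRect(q.astype(np.float32)); print(n,nm,l.sum(),np.round(r[0],1),np.round(r[1],1),round(r[2],2),"z",np.median(Z[l]).round(4))
E
```

```text
scene0 bow 120 [560.8 273.4] [128.9  11.4] 7.59 z 0.0667
scene0 frame 1531 [553.3 272.9] [288.4 228. ] 7.83 z 0.0197
top0 bow 161 [551.7 274. ] [123.4  12.8] 7.76 z 0.0709
top0 frame 2361 [552.5 274.8] [281.3 228.7] 7.75 z 0.0228
scene5 bow 119 [560.8 273.4] [128.4  11.4] 7.59 z 0.0673
scene5 frame 1458 [556.2 273.2] [282.3 228.1] 7.78 z 0.0197
top5 bow 2 [611.  278.7] [3.3 0. ] -174.21 z 0.0736
top5 frame 877 [554.7 272.4] [280.6 228.4] 6.56 z 0.0231
wrist5 bow 1594 [549.5 274.7] [124.5  11.9] 7.75 z 0.0701
wrist5 frame 15603 [533.9 272.7] [247.8 227.6] 7.76 z 0.0217
```

Request:
{"method": "apply_moves", "body": {
  "offset": [
    [4,1,0],
    [7.3,1.7,0],
    [7.3,1.7,-4],
    [7.3,1.7,-8],
    [7.3,1.7,-11],
    [7.3,1.7,-12],
    [7.3,1.7,-12],
    [7.3,1.7,-12]
  ],
  "turn": [-2.1,-2.1,-2.1,-2.1,-2.1,-2.1,-2.1,-2.1]
}}

```text
time_s: 27.05
ee_pos: [0.5546, 0.2715, 0.1742]
tool_rot: [-3.134, -0.211, -0.003]
contact_force: [0.2, 0.2, 0.4]
finger_gap: 0.601
```

```bash
python3 -c "
from h import *
e=env.sense();print(e['ee_pos'],e['contact_force'],np.degrees(2*np.arctan2(e['tool_rot'][1],e['tool_rot'][0])))"
```

```text
[0.55461071 0.27146001 0.17421182] [0.18807703 0.15773922 0.4215773 ] -352.3086664705728
```

Request:
{"method": "apply_moves", "body": {
  "offset": [
    [-0.2,0.25,-2],
    [-0.2,0.25,-4],
    [-0.2,0.25,-5.5],
    [-0.2,0.25,-6.3],
    [-0.2,0.25,-6.3],
    [-0.2,0.25,-6.3]
  ],
  "turn": [0,0,0,0,0,0]
}}

```text
time_s: 27.65
ee_pos: [0.552, 0.2746, 0.1105]
tool_rot: [-3.134, -0.212, -0.002]
contact_force: [0.1, 0.0, -0.4]
finger_gap: 0.6
```

Request:
{"method": "apply_moves", "body": {
  "offset": [
    [0,0,0],
    [0,0,0],
    [0,0,0],
    [0,0,0],
    [0,0,0],
    [0,0,0],
    [0,0,0],
    [0,0,0],
    [0,0,0],
    [0,0,0],
    [0,0,0],
    [0,0,0]
  ],
  "turn": [0,0,0,0,0,0,0,0,0,0,0,0],
  "grip": 1,
  "newtons": 50
}}

```text
time_s: 28.85
ee_pos: [0.5514, 0.2742, 0.1098]
tool_rot: [3.134, 0.212, -0.0]
contact_force: [-0.9, -2.5, 1.9]
finger_gap: 0.122
```

```bash
python3 -c "
from h import *
e=env.sense();print(e['ee_pos'],e['contact_force'],np.degrees(2*np.arctan2(e['tool_rot'][1],e['tool_rot'][0])),e['finger_gap'])"
```

```text
[0.55143469 0.27422838 0.10975459] [-0.86306904 -2.51751929  1.8641903 ] 7.755439100164882 0.12152251670473409
```

Request:
{"method": "apply_moves", "body": {
  "offset": [
    [0,0,1],
    [0,0,4],
    [0,0,8],
    [0,0,12],
    [-0.5,-3,14],
    [-1,-7,14],
    [-1.5,-11,14],
    [-2,-15,14],
    [-2.5,-19,14],
    [-3,-23,14],
    [-3.4,-27,14],
    [-3.7,-31,14],
    [-4,-35,14],
    [-4.3,-39,14],
    [-4.6,-43,14],
    [-4.8,-47,14],
    [-5,-50,14],
    [-5.05,-52,14],
    [-5.05,-52.75,14],
    [-5.05,-52.75,14]
  ],
  "turn": [0,0,0,0,0.2,0.4,0.6,0.8,1,1.2,1.4,1.6,1.8,2,2.07,2.07,2.07,2.07,2.07,2.07]
}}

```text
time_s: 30.85
ee_pos: [0.5005, -0.2533, 0.249]
tool_rot: [-3.129, -0.266, 0.002]
contact_force: [-0.2, -0.4, -5.9]
finger_gap: 0.12
```

Request:
{"method": "apply_moves", "body": {
  "offset": [
    [0,0,-2],
    [0,0,-4],
    [0,0,-5.5],
    [0,0,-6.5],
    [0,0,-6.5],
    [0,0,-6.5]
  ],
  "turn": [0,0,0,0,0,0]
}}

```text
time_s: 31.45
ee_pos: [0.5012, -0.2528, 0.1849]
tool_rot: [-3.13, -0.27, -0.0]
contact_force: [0.1, 0.1, -5.6]
finger_gap: 0.121
```

```bash
python3 - <<'E'
from h import *
e=env.sense();print(e['ee_pos'],e['contact_force'],e['torque'],np.degrees(2*np.arctan2(e['tool_rot'][1],e['tool_rot'][0]))%360)
for n in("scene","top","wrist"):
    im,d,K,R,o=cam(n); np.savez(n+"6.npz",im=im,d=d,K=K,R=R,o=o); cv2.imwrite(f"pics/{n}6.png",im)
a=[cv2.resize(cv2.imread("pics/scene6.png")[135:255,205:325],(400,400),interpolation=2),cv2.resize(cv2.imread("pics/wrist6.png"),(400,400))]
cv2.imwrite("pics/p6.png",np.hstack(a))
E
```

```text
[ 0.50118605 -0.25280485  0.1849285 ] [ 0.13409083  0.1328085  -5.56040842] [-0.04084088 -0.00457707  0.02528798] 9.852694065475362
```

View pics/p6.png

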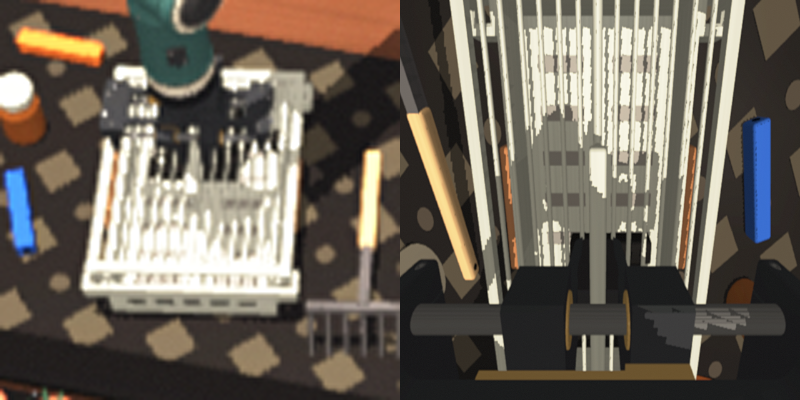

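The grate hovers squarely over the grill, sockets beneath its corners. Lowering slowly.

Request:
{"method": "apply_moves", "body": {
  "offset": [
    [0,0,-0.3],
    [0,0,-0.6],
    [0,0,-0.9],
    [0,0,-1.1],
    [0,0,-1.3],
    [0,0,-1.3]
  ],
  "turn": [0,0,0,0,0,0]
}}

```text
time_s: 32.2
ee_pos: [0.5007, -0.253, 0.1712]
tool_rot: [-3.13, -0.269, 0.001]
contact_force: [0.0, 0.4, -5.3]
finger_gap: 0.125
```

Request:
{"method": "apply_moves", "body": {
  "offset": [
    [0,0,-0.3],
    [0,0,-0.6],
    [0,0,-0.8],
    [0,0,-0.95],
    [0,0,-1.0],
    [0,0,-1.0],
    [0,0,-1.0]
  ],
  "turn": [0,0,0,0,0,0,0]
}}

```text
time_s: 32.9
ee_pos: [0.501, -0.2532, 0.1618]
tool_rot: [3.13, 0.269, 0.0]
contact_force: [-0.3, 0.8, -4.1]
finger_gap: 0.125
```

Request:
{"method": "apply_moves", "body": {
  "offset": [
    [0,0,-0.1],
    [0,0,-0.15],
    [0,0,-0.2],
    [0,0,-0.2],
    [0,0,-0.2]
  ],
  "turn": [0,0,0,0,0]
}}

```text
time_s: 33.4
ee_pos: [0.501, -0.2532, 0.1618]
tool_rot: [3.13, 0.269, 0.0]
contact_force: [-6.8, 3.6, 8.2]
finger_gap: 0.12
```

Request:
{"method": "apply_moves", "body": {
  "offset": [
    [0,0,0],
    [0,0,0],
    [0,0,0],
    [0,0,0],
    [0,0,0],
    [0,0,0],
    [0,0,0]
  ],
  "turn": [0,0,0,0,0,0,0],
  "grip": 0.5
}}

```text
time_s: 34.1
ee_pos: [0.5009, -0.2531, 0.1596]
tool_rot: [-3.13, -0.269, 0.0]
contact_force: [-0.5, 1.0, -0.4]
finger_gap: 0.499
```

Request:
{"method": "apply_moves", "body": {
  "offset": [
    [0,0,2],
    [0,0,5],
    [0,0,9],
    [0,0,13],
    [0,2,16],
    [-2,7,16],
    [-4,12,16],
    [-5,17,16],
    [-5,22,16],
    [-5,26,16],
    [-5,28,16],
    [-5,28,16],
    [-5,28,16]
  ],
  "turn": [0,0,0,0,0,0,0,0,0,0,0,0,0]
}}

```text
time_s: 35.4
ee_pos: [0.4509, 0.0269, 0.3197]
tool_rot: [3.129, 0.271, 0.0]
contact_force: [-0.2, -0.0, 0.3]
finger_gap: 0.497
```

```bash
python3 - <<'E'
from h import *
T=np.array([.5025,-.253]);th=.172
for n in("scene","top"):
    im,d,K,R,o=cam(n); cv2.imwrite(f"pics/{n}7.png",im); P=cloud(d,K,R,o); X,Y,Z=P[...,0],P[...,1],P[...,2]; hsv=cv2.cvtColor(im,cv2.COLOR_BGR2HSV)
    gx=(X-T[0])*np.cos(th)+(Y-T[1])*np.sin(th); gy=-(X-T[0])*np.sin(th)+(Y-T[1])*np.cos(th)
    w=(hsv[...,1]<80)&(hsv[...,2]>120)&(d>0)
    m=w&(Z>.1)&(Z<.135)&(abs(gx)<.09)&(abs(gy)<.03); v,u=np.nonzero(m); r=cv2.minAreaRect((ray(np.c_[u,v],K,R,o,.123)[:,:2]*1000).astype(np.float32)); print(n,"bow",m.sum(),r,"z",np.median(Z[m]))
    m=w&(Z>.064)&(Z<.09)&(abs(gx)<.16)&(abs(gy)<.125)
    for nm,c in(("far",(gx>.125)&(gx<.137)),("near",(gx<-.125)&(gx>-.137)),("left",(gy>.1)&(gy<.112)),("right",(gy<-.1)&(gy>-.112))): print(nm,np.median(Z[m&c]).round(4),(m&c).sum(),end=" ")
    print()
a=[cv2.resize(cv2.imread("pics/scene7.png")[135:255,205:325],(400,400),interpolation=2),cv2.resize(cv2.imread("pics/top7.png")[145:275,335:465],(400,400),interpolation=2)]
cv2.imwrite("pics/p7.png",np.hstack(a)); print(env.sense()['time_s'])
E
```

```text
scene bow 96 ((509.2792053222656, -251.01760864257812), (127.9480209350586, 12.959009170532227), 10.137171745300293) z 0.12023231745796481
far 0.0727 125 near 0.0726 135 left 0.0733 139 right 0.0734 144 
top bow 183 ((500.7969665527344, -250.62925720214844), (123.44799041748047, 13.88264274597168), 9.644867897033691) z 0.12161589951218099
far 0.0749 244 near 0.0744 232 left 0.0752 228 right 0.0749 312 
35.5
```

View pics/p7.png

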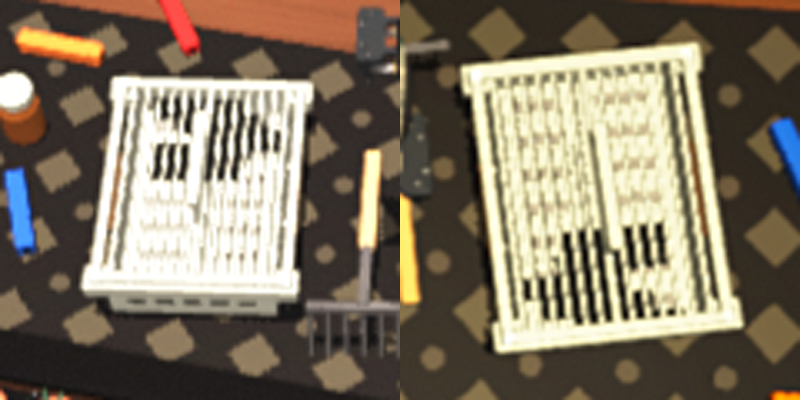

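The grate is seated level, frame top about 74 mm on all four sides (76 expected). The sticks are still banked at the near end and the rake is on the counter. Handing in.

```bash
python3 -c "
from h import *
print(env.close_job())"
```

```text
the job is handed in; nothing more can be done
None
```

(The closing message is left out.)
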